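# Sort the ice tongs: locked pairs into the cigar box, open pair onto the tray

### The job

The tongs that are locked shut are clean: lay them in the cigar box, flat on its floor side by side so that the lid could close over them, but do not shift the propped lid. The tongs left open have been used: lay them flat inside the drinks tray, wholly within its rim. Leave each pair locked or open as you find it, do not drop or fling any, and leave the bottle, the glass and its coaster, and the shaker cap where they stand.

Things in the scene. Friction and masses are not known exactly. Their poses are not given: they have to be found in the camera images.
- tongs1: Pair of small stainless ice tongs (three like pairs), 95 g, lying on the edges of both arms, hinge axis upright. Origin: mid-length, underside, midway between the arms when shut. x: along the fixed arm, hinge (-x) to tips (x = 75); z up. Arms straight, 12 wide, 24 high: fixed arm y = -14 to -2, moving arm y = 2 to 14 when shut, so shut tongs are 28 wide all along.
- jaw1 (a joint): Opening of the moving arm of tongs1, rad, turning about the upright hinge to the +y side. 0: ratcheted shut, arms parallel, locked. 0.28 to 0.40: unlocked, arms apart in a V up to about 80 mm over the tips; squeezed arms give way to about 3 N and spring back to 0.24 or more when let go.
- tongs1_head (a point): Outer end of the pull ring of tongs1, 12 mm up: x = -75 on locked tongs (ring pulled out), -66 on open ones. The hinge, at x = -47, sits in a flat-sided cap 26 long (x = -60 to -34), 28 wide, 25 high, whose width never changes.
- tongs1_tip (a point): Tip of the fixed arm of tongs1: x = 75, y = -8, 12 mm above the underside.
- jaw1_tip (a point): Tip of the moving arm of tongs1, 122 mm from the hinge axis, 12 mm above the underside.
- tongs2: Another such pair, same shape, sizes and axes as tongs1. 
- jaw2 (a joint): Opening of the moving arm of tongs2, rad, turning about the upright hinge to the +y side. 0: ratcheted shut, arms parallel, locked. 0.28 to 0.40: unlocked, arms apart in a V up to about 80 mm over the tips; squeezed arms give way to about 3 N and spring back to 0.24 or more when let go.
- tongs2_head (a point): Outer end of the pull ring of tongs2, 12 mm up: x = -75 on locked tongs (ring pulled out), -66 on open ones. The hinge, at x = -47, sits in a flat-sided cap 26 long (x = -60 to -34), 28 wide, 25 high, whose width never changes.
- tongs2_tip (a point): Tip of the fixed arm of tongs2: x = 75, y = -8, 12 mm above the underside.
- jaw2_tip (a point): Tip of the moving arm of tongs2, 122 mm from the hinge axis, 12 mm above the underside.
- tongs3: Another such pair, same shape, sizes and axes as tongs1. 
- jaw3 (a joint): Opening of the moving arm of tongs3, rad, turning about the upright hinge to the +y side. 0: ratcheted shut, arms parallel, locked. 0.28 to 0.40: unlocked, arms apart in a V up to about 80 mm over the tips; squeezed arms give way to about 3 N and spring back to 0.24 or more when let go.
- tongs3_head (a point): Outer end of the pull ring of tongs3, 12 mm up: x = -75 on locked tongs (ring pulled out), -66 on open ones. The hinge, at x = -47, sits in a flat-sided cap 26 long (x = -60 to -34), 28 wide, 25 high, whose width never changes.
- tongs3_tip (a point): Tip of the fixed arm of tongs3: x = 75, y = -8, 12 mm above the underside.
- jaw3_tip (a point): Tip of the moving arm of tongs3, 122 mm from the hinge axis, 12 mm above the underside.
- cigar_box: Open wooden cigar box, fixed. Outside 205 deep (x) by 215 wide (y) by 36 high, walls 7, floor 7 (inside 191 by 201). Origin: centre of the underside; its open front (-x) faces away from the robot; its lid is hinged along the top of its back (+x) wall, the one nearest the robot.
- lid (a joint): Angle of the box lid, rad: 0 shut, growing as it opens. It stands propped at 0.76 to 0.88 on a stiff hinge, so it leans out over the box; it slips if pushed with about 2 N or more at its edge.
- lid_edge (a point): Middle of the lid's free edge, underside. The lid is a flat panel 205 by 215 by 8 thick.
- lid_hinge (a point): Middle of the lid's hinge line: x = 102.5, 36 above the underside of the box.
- tray: Low wooden drinks tray, fixed. Outside 200 (x) by 230 (y), rim 20 high, walls 8, floor 8 (inside 184 by 214). Origin: centre of the underside.
- bottle: Bystander: empty brown rum bottle, 74 across, 270 high, standing. Origin: centre of its foot.
- coaster: Bystander: round silicone coaster, 94 across, 5 thick. Origin: centre of its underside.
- glass: Bystander: short green glass, 78 across the rim, 85 high, standing on the coaster. Origin: centre of its foot.
- shaker_cap: Bystander: domed stainless shaker cap, 54 across, 50 high. Origin: centre of its underside.

How it is judged:
By the outcome, as a careful person would: the job done as asked, in the order asked, and still so for the second after the job is handed in, with the robot touching nothing.
It also fails if it takes over 64 s, if anything falls off the work surface, if the arm or the gripper's body presses on something with over 40 N, if the wrist force passes 120 N, or if a joint passes its speed limit or range.

### The arm

A 6-joint arm with a two-finger parallel gripper is mounted at the origin on the work surface. World frame = base frame: x ahead of the robot, y to its left, z up, the work surface at z = 0. Lengths are in m, angles in rad, forces in N, time in s.
With the tool pointing down it reaches from about 0.275 to 0.975 m from the base axis. Payload 8.4 kg.
Tool frame: the origin (TCP) lies midway between the tips of the shut fingers; the grasp point (between the pads) lies r.grasp_offset behind it (r.grasp_offset is the distance from the TCP to the grasp point, in m); z points along the fingers, y is the line along which they close (so a half turn about z gives the same grasp; the last joint's range is limited). The gripper opens to 92 mm and grips with 3 to 60 N. Pads are 20 mm wide; open, the fingers measure 128 mm over their backs; the gripper's body (75 mm by 189 mm) begins 69 mm behind the grasp point.
Start: joints at [1.295, 0.353, 1.633, -0, 1.155, -0.002], TCP at [0.169, 0.602, 0.215] pointing down, gripper open.
Joint ranges: [-2.63, 2.63], [-0.92, 2.1], [0.06, 2.66], [-1.3, 4.44], [0, 2.69], [-3.02, 3.02]. Speed limits (rad/s): [2.22, 2.22, 2.79, 3.14, 3.14, 3.14].

### API

Orientations are given as a rotation vector (axis times angle).
In Python, from station import r gives the robot as it stands.
- The arm moves only by the tool play_rows, never from a script. Its argument "motion" is one flat list of numbers, 5 for each row, row after row: the opening, from -1 (shut) to 1 (fully open), then the shift along the tool's x, y, z in cm, then the turn about the tool's z in rad. In form: [jaw, x, y, z, turn, jaw, x, y, z, turn, ...]. A call has 1 to 5 rows; each row shifts and turns the commanded pose from where the row before left it, along the tool's axes as they then stand; what a row does not reach is not made up. A row lasts 1/12 s, in which the tool goes at most 41.7 mm and 7.16 degrees, less where a joint would pass 70% of its speed; a pose out of reach is approached as far as the arm can. A call with a gripper value outside its range is refused whole. The fingers move at their own pace and stop on an object; "force" is the grip in N (left out, the last holds). Time passes only in rows, so rows that do not move let the fingers close. It gives the time, the measured TCP pose, the force, the opening and the grip force at its end, in the units of the state.
- r.get_obs(): the state, without advancing time (a new reading comes with each control period).
- r.get_image(name): name is "scene" or "top" or "wrist"; returns (picture, depth): 480x640x3 uint8, blue, green, red; 480x640 float32, m along the optical axis (not along the pixel's ray), 0 where there is no reading.
- r.camera_info(name): a dict with "fx", "fy", "cx", "cy" (pixels), "world_from_camera" (4x4, takes a point from camera to world coordinates). Camera axes: x right, y down, z forward; pixel columns grow to the right and rows downward; lengths in m; the calibration is good to about 2 mm. A picture is of the moment at which its call begins: read the wrist's pose just before it. camera_info takes no time and is no camera call; for the wrist camera it gives the pose at the moment of the call.
- r.hand_in(): hands the job in; it is judged then, once.
The state is a dict: "time_s": time; "joint_positions": joint angles; "dq": joint speeds; "effort": joint torques, N m; "tool_pos": TCP position; "tcp_rot": TCP orientation; "force": force on the tool from outside, world axes, zero at the start; "wrist_torque": the same for the moment, N m; "opening": finger opening in m; "gripper_force": force on a finger pad.
Only numpy, scipy, OpenCV 4.12 (cv2) and the standard library are available. Lean on these libraries where they do the work, as an engineer would, in place of code of your own. Each camera call takes 0.05 s, during which the arm holds its last target. There are 200 camera calls.

## Working session

There is one attempt and no reset: what is moved stays moved. The work goes in short steps, Python scripts to look and compute and a tool call to move; the robot and the scene stay as the last step left them, time stands still between calls to the robot, and variables do not carry over. Pictures are saved under pics/ and viewed, at most 10 in all, crops included, and the job is handed in when it is done.

Besides the shell and the picture viewer there is one more tool, called as name(argument=value, ...) on one line, values as JSON. play_rows: Moves the arm, as the interface text tells. Its arguments: {"type":"object","properties":{"motion":{"type":"array","items":{"type":"number"}},"force":{"type":"number"}},"required":["motion"]}

```bash
mkdir -p pics
cat > h.py <<'E'
import numpy as np,cv2
from station import r
def shot(n,f):
    im,d=r.get_image(n); cv2.imwrite('pics/'+f+'.png',im); np.save('pics/'+f+'.npy',d); return im,d,r.camera_info(n)
def plane(ci,u,v,z):
    T=np.array(ci['world_from_camera']); R=T[:3,:3];t=T[:3,3]
    d=R@np.array([(u-ci['cx'])/ci['fx'],(v-ci['cy'])/ci['fy'],1]); return t+d*(z-t[2])/d[2]
def cloud(ci,d):
    T=np.array(ci['world_from_camera']);v,u=np.indices(d.shape)
    P=np.stack([(u-ci['cx'])/ci['fx']*d,(v-ci['cy'])/ci['fy']*d,d],-1)@T[:3,:3].T+T[:3,3]
    P[d==0]=np.nan
    return P
E
python3 - <<'E'
from h import *
o=r.get_obs();print(o['time_s'],o['tool_pos'],o['tcp_rot'],o['opening'],r.grasp_offset)
for n in('top','scene'):
    im,d,c=shot(n,n+'0');print(n,c)
print(r.camera_info('wrist'))
E
```

```text
0.0 [0.16885324 0.60123912 0.21386176] [-4.28701539e-01 -3.11200158e+00  2.17067851e-03] 0.09170707048128028 0.0187
top {'fx': 569.1202651581549, 'fy': 569.1202651581549, 'cx': 317.37447268364787, 'cy': 247.94225285574112, 'world_from_camera': array([[ 7.01285073e-04, -9.85588549e-01,  1.69158860e-01,
         2.44195574e-01],
       [-9.99975053e-01,  4.97788881e-04,  7.04593658e-03,
        -9.32874358e-03],
       [-7.02859981e-03, -1.69159581e-01, -9.85563613e-01,
         1.50142299e+00],
       [ 0.00000000e+00,  0.00000000e+00,  0.00000000e+00,
         1.00000000e+00]])}
scene {'fx': 450.33462948155375, 'fy': 450.33462948155375, 'cx': 324.94986846630434, 'cy': 230.26294535372233, 'world_from_camera': array([[-0.6249626 ,  0.51971815, -0.58250734,  1.03753175],
       [ 0.78061947,  0.40895989, -0.47263627,  0.44555522],
       [-0.00741551, -0.75009656, -0.66128674,  0.66135074],
       [ 0.        ,  0.        ,  0.        ,  1.        ]])}
{'fx': 430.4836701165215, 'fy': 430.4836701165215, 'cx': 315.82576637794966, 'cy': 238.63976828046432, 'world_from_camera': array([[ 0.27006275,  0.93332619,  0.23657626,  0.10218146],
       [ 0.96284183, -0.26144908, -0.06767561,  0.61898366],
       [-0.00131078,  0.24606218, -0.96925316,  0.38250406],
       [ 0.        ,  0.        ,  0.        ,  1.        ]])}
```

View pics/top0.png

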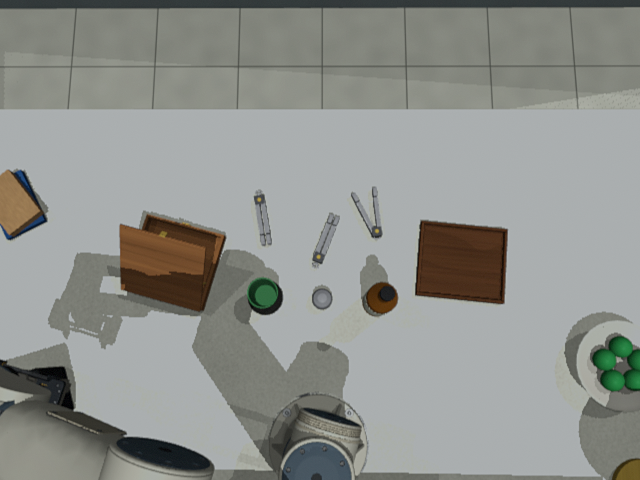

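View pics/scene0.png

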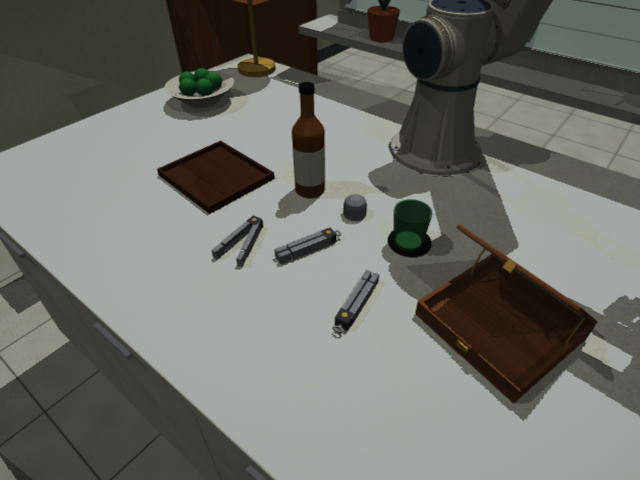

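The top view shows shut tongs at about (262,218) with the cap at (259,199), and at (326,240) with the cap at (317,258). The open pair has its cap at (376,232). The box is at about (175,260) with the lid leaning over it, and the tray is at (462,261). Next I'll measure by height masks.

```bash
cat > m.py <<'E'
from h import *
im=cv2.imread('pics/top0.png');d=np.load('pics/top0.npy');c=r.camera_info('top');P=cloud(c,d)
z=P[...,2]
print('table z',np.nanmedian(z[120:180,250:420]))
m=((z>.010)&(z<.035)).astype(np.uint8); m[:, :245]=0;m[:,400:]=0;m[:175]=0;m[275:]=0
n,L,S,C=cv2.connectedComponentsWithStats(m)
for i in range(1,n):
    if S[i,4]<100: continue
    p=P[L==i]; xy=np.float32(p[:,:2]*1000)
    print('comp',S[i],'zmed',np.median(p[:,2]),'rect',cv2.minAreaRect(xy),'hull box',np.round(cv2.boxPoints(cv2.minAreaRect(xy))))
    hsv=cv2.cvtColor(im,cv2.COLOR_BGR2HSV); g=(L==i)&(hsv[...,1]>90)
    print('gold',P[g].mean(0),g.sum())
def rect(name,m):
    n,L,S,C=cv2.connectedComponentsWithStats(m.astype(np.uint8)); i=1+S[1:,4].argmax(); p=P[L==i]
    q=cv2.minAreaRect(np.float32(p[:,:2]*1000)); print(name,q,np.round(cv2.boxPoints(q)).tolist(),len(p)); return p
w=np.zeros(z.shape,bool); w[200:320,405:520]=1
rect('tray rim',w&(z>.014)&(z<.03)); rect('tray',w&(z>.004)&(z<.03))
w[:]=0; w[200:320,110:235]=1
rect('boxrim',w&(z>.028)&(z<.042))
p=rect('lid',w&(z>.05))
cen=p.mean(0);U,s,V=np.linalg.svd(p-cen,full_matrices=0); nrm=V[2]*np.sign(V[2][2]);print('lid normal',nrm,'angle',np.arccos(nrm[2]),'z',p[:,2].min(),p[:,2].max(),'resid',s[2]/len(p)**.5,'dir',np.degrees(np.arctan2(nrm[1],nrm[0])))
top=p[p[:,2]>p[:,2].max()-.006];print('lid edge',np.round(top.mean(0),4),'ends',top[top[:,1].argmin()],top[top[:,1].argmax()])
for nm,(a,b,e,f) in dict(glass=(275,315,245,285),cap=(285,310,310,335),bottle=(280,315,362,400)).items():
    q=P[a:b,e:f].reshape(-1,3); q=q[q[:,2]>.03]; print(nm,q.min(0),q.max(0))
E
python3 m.py
```

```text
table z -0.0009941424178342428
comp [351 186  32  53 513] zmed 0.022377761141657126 rect ((592.2525634765625, -140.03750610351562), (138.31747436523438, 70.13868713378906), 15.575608253479004) hull box [[ 516. -125.]
 [ 535. -192.]
 [ 668. -155.]
 [ 649.  -88.]]
gold [ 0.5441774  -0.15500938  0.02570896] 14
comp [254 193  16  41 383] zmed 0.023015363670557232 rect ((593.790771484375, 151.3728485107422), (111.99807739257812, 28.342939376831055), 9.568929672241211) hull box [[536. 156.]
 [541. 128.]
 [651. 147.]
 [647. 175.]]
gold [0.62950482 0.1584564  0.02455497] 13
comp [312 213  28  55 503] zmed 0.022837758117269402 rect ((519.499755859375, -17.84070587158203), (28.652223587036133, 151.41893005371094), 68.8653564453125) hull box [[444.  -4.]
 [585. -59.]
 [595. -32.]
 [454.  23.]]
gold [ 0.47503678 -0.00083296  0.024189  ] 13
tray rim ((464.45068359375, -379.30206298828125), (231.55906677246094, 201.38047790527344), 84.1964111328125) [[353.0, -484.0], [553.0, -505.0], [576.0, -274.0], [376.0, -254.0]] 962
tray ((463.70257568359375, -381.0789489746094), (248.63351440429688, 218.7047
[... 263 characters left out ...]
0.0, 509.0]] 528
lid ((437.68194580078125, 384.1866149902344), (217.18405151367188, 154.4871368408203), 74.302001953125) [[334.0, 301.0], [483.0, 259.0], [541.0, 468.0], [393.0, 510.0]] 5243
lid normal [-0.67656599  0.18618579  0.71245584] angle 0.7778045545390717 z 0.05000192032040984 0.19114516393809344 resid 0.0025358383481876422 dir 164.61350287177254
lid edge [0.4977 0.3642 0.1868] ends [0.4695541  0.26583505 0.18840733] [0.52512011 0.46706414 0.1869097 ]
glass [0.33831231 0.1007091  0.03015769] [0.41339651 0.17601993 0.09598079]
cap [ 0.33949111 -0.03408928  0.03000728] [0.39110733 0.01498294 0.05584658]
bottle [ 0.32060452 -0.18664447  0.03204318] [ 0.39452986 -0.11472522  0.27738231]
```

play_rows(motion=[1,0,0,-3.5,0,1,0,0,-3.5,0,1,-2.6,-2,0,0,1,-2.6,-2,0,0,1,-2.6,-2,0,0])

```text
time_s: 0.52
tool_pos: [0.2281, 0.5221, 0.2848]
tcp_rot: [0.427, 3.112, 0.001]
force: [0.1, -0.1, 0.5]
opening: 0.0918
gripper_force: 0.0
```

play_rows(motion=[1,-2.6,-2,0,0,1,-2.6,-2,0,0,1,-2.6,-2,0,0,1,-2.6,-2,0,0,1,-2.6,-2,0,0])

```text
time_s: 0.93
tool_pos: [0.3265, 0.3899, 0.2844]
tcp_rot: [-0.428, -3.112, 0.001]
force: [0.2, 0.7, 0.4]
opening: 0.092
gripper_force: 0.0
```

play_rows(motion=[1,-2.6,-2,0,0,1,-2.6,-2,0,0,1,-2.6,-2,0,0,1,-2.6,-2,0,0,1,-2.6,-2,0,0])

```text
time_s: 1.35
tool_pos: [0.4246, 0.2585, 0.2844]
tcp_rot: [-0.429, -3.112, 0.0]
force: [0.1, 0.7, 0.7]
opening: 0.0923
gripper_force: 0.0
```

play_rows(motion=[1,-2.6,-2,0,0,1,0,0,3,-0.11,1,0,0,2,-0.11,1,0,0,0,-0.11,1,0,0,0,-0.11])

```text
time_s: 1.77
tool_pos: [0.4428, 0.2328, 0.2328]
tcp_rot: [0.268, -3.127, 0.002]
force: [-0.4, 0.4, 0.3]
opening: 0.0922
gripper_force: 0.0
```

```bash
cat >> h.py <<'E'
from scipy.spatial.transform import Rotation as Ro
def pose():
    o=r.get_obs();R=Ro.from_rotvec(o['tcp_rot']).as_matrix();return np.array(o['tool_pos']),R,np.degrees(np.arctan2(R[1,0],R[0,0])),o
def togo(xyz,yaw):
    p,R,y,o=pose(); t=(yaw-y+180)%360-180
    print('t',o['time_s'],'tcp',np.round(p,4),'yaw',round(y,2),'tilt',np.round(R[2],4),'q',np.round(o['joint_positions'],2),'F',np.round(o['force'],1),'open',round(o['opening'],4),'grip',round(o['gripper_force'],1))
    print('  shift now cm',np.round(R.T@(np.array(xyz)-p)*100,2),'turn rad',round(-np.radians(t),4))
    c,s=np.cos(np.radians(yaw)),np.sin(np.radians(yaw));R2=np.array([[c,s,0],[s,-c,0],[0,0,-1]])
    print('  shift after turn cm',np.round(R2.T@(np.array(xyz)-p)*100,2))
E
python3 - <<'E'
from h import *
togo([.518,.1395,.2],-170.4)
shot('wrist','w1');im,d,c=shot('scene','s1')
E
```

```text
t 1.7667 tcp [0.4428 0.2328 0.2328] yaw -170.22 tilt [ 0.0033 -0.001  -1.    ] q [ 0.48  0.14  1.87  0.    1.13 -1.26] F [-0.4  0.4  0.3] open 0.0922 grip 0.0
  shift now cm [ -5.84 -10.46   3.27] turn rad 0.0032
  shift after turn cm [ -5.86 -10.45   3.28]
```

View pics/w1.png

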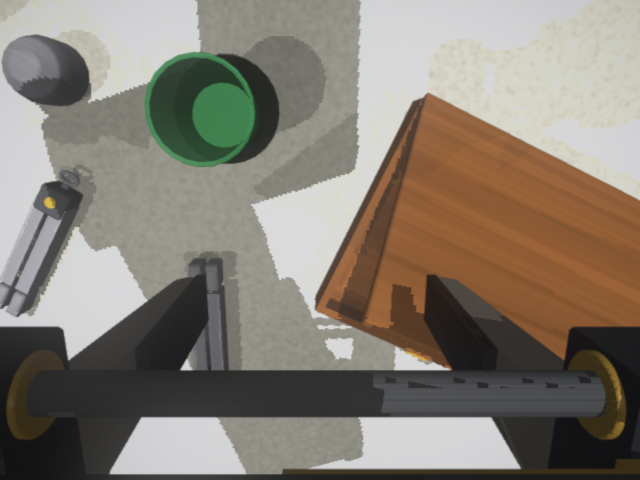

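View pics/s1.png

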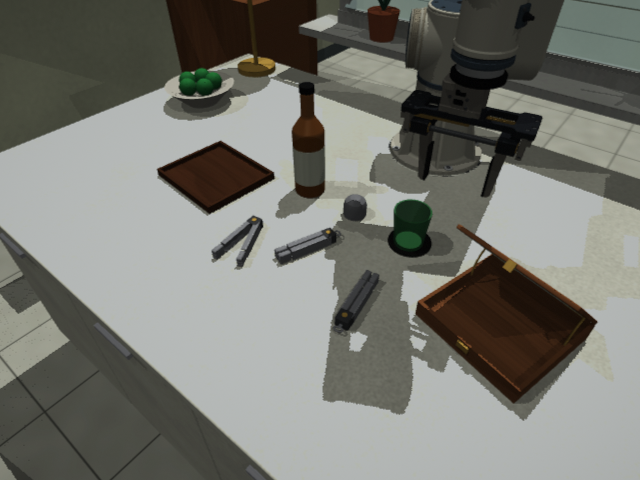

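The wrist view shows tongs1's tip end at (190–222, 261), with its arms running down to (205,370), and tongs2 with its cap at (50,202). In the scene view the gripper body is long only across the fingers.

Run:
```python
from h import *
c=r.camera_info('wrist')
for u,v in [(190,262),(222,260),(197,369),(228,369),(206,261),(212,369),(50,202),(14,300)]: print((u,v),np.round(plane(c,u,v,.024),4))
import math
tip=plane(c,206,261,.024);
im=cv2.imread('pics/w1.png');d=np.load('pics/w1.npy');P=cloud(c,d);m=(P[...,2]>.014)&(P[...,2]<.032);m[:250]=0;m[:,:180]=0;m[:,250:]=0;m[368:]=0
q=P[m];print(len(q),cv2.minAreaRect(np.float32(q[:,:2]*1000)),q[:,0].min())
togo([.522,.1405,.1],-170.4)
```

```text
(190, 262) [0.5109 0.1262 0.024 ]
(222, 260) [0.504 0.155 0.024]
(197, 369) [0.6195 0.1436 0.024 ]
(228, 369) [0.6143 0.1737 0.024 ]
(206, 261) [0.5075 0.1406 0.024 ]
(212, 369) [0.617  0.1582 0.024 ]
(50, 202) [ 0.4761 -0.0019  0.024 ]
(14, 300) [ 0.5761 -0.0337  0.024 ]
2147 ((565.8758544921875, 146.20616149902344), (111.79570770263672, 28.57634162902832), 9.556844711303711) 0.5086944433967047
t 1.8667 tcp [0.4435 0.2334 0.234 ] yaw -170.38 tilt [ 1.1e-03 -4.0e-04 -1.0e+00] q [ 0.48  0.14  1.87 -0.    1.13 -1.26] F [ 0.2 -0.2 -0.3] open 0.0921 grip 0.0
  shift now cm [ -6.21 -10.47  13.4 ] turn rad 0.0004
  shift after turn cm [ -6.19 -10.47  13.4 ]
```

play_rows(motion=[1,-1.45,-2.65,0,0,1,-1.45,-2.65,0,0,1,-1.45,-2.65,0,0,1,-1.45,-2.6,2,0,1,0,0,4,0])

```text
time_s: 2.28
tool_pos: [0.5247, 0.1372, 0.1783]
tcp_rot: [-0.25, 3.121, 0.001]
force: [0.4, 0.9, 0.9]
opening: 0.0917
gripper_force: 0.0
```

play_rows(motion=[1,0,0,4,0,1,0,0,4,0,1,0,0,4,0,1,0,0,3.5,0,1,0,0,1,0])

```text
time_s: 2.7
tool_pos: [0.5152, 0.1385, 0.0052]
tcp_rot: [0.254, -3.125, 0.002]
force: [-1.1, -0.1, 0.3]
opening: 0.0919
gripper_force: 0.0
```

Run:
```python
from h import *
togo([.518,.139,.005],-170.4)
shot('wrist','w2')
```

```text
t 2.7 tcp [0.5152 0.1385 0.0052] yaw -170.69 tilt [ 6.5e-03 -6.0e-04 -1.0e+00] q [ 0.26  0.51  1.97  0.    0.67 -1.47] F [-1.1 -0.1  0.3] open 0.0919 grip 0.0
  shift now cm [-0.28  0.01  0.02] turn rad -0.0051
  shift after turn cm [-0.28  0.    0.02]
```

View pics/w2.png

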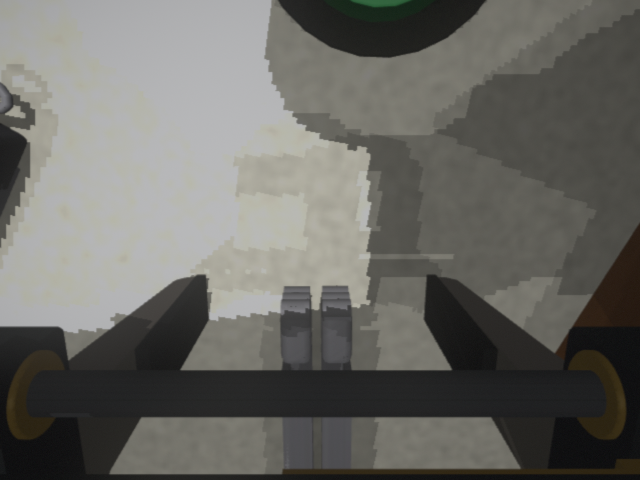

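The tongs sit between the fingers: tips at (282–351, 288), finger inner edges at (207,277) and (427,277).

Run:
```python
from h import *
c=r.camera_info('wrist');p,R,y,o=pose();print(p,y)
for u,v,z in [(282,288,.024),(351,288,.024),(297,287,.02),(207,276,.005),(427,276,.005)]: print((u,v),np.round(R.T@(plane(c,u,v,z)-p)*1000,1))
```

```text
[0.51548025 0.1385961  0.00571024] -170.64995138193078
(282, 288) [ 12.4 -13.5 -18.2]
(351, 288) [ 12.4  12.1 -18.2]
(297, 287) [ 11.3  -8.1 -14.2]
(207, 276) [ 10.5 -46.2   0.8]
(427, 276) [10.5 45.1  0.8]
```

play_rows(motion=[1,0.6,0,0,0,1,0,0,0,0,-0.5,0,0,0,0,-0.5,0,0,0,0,-0.5,0,0,0,0], force=40)

```text
time_s: 3.17
tool_pos: [0.5136, 0.1386, 0.0112]
tcp_rot: [-0.26, 3.128, 0.001]
force: [0.0, -0.2, -1.0]
opening: 0.0744
gripper_force: 0.0
```

play_rows(motion=[-0.5,0,0,0,0,-0.5,0,0,0,0,-0.5,0,0,0,0,-0.5,0,0,0,0,-0.5,0,0,0,0])

```text
time_s: 3.58
tool_pos: [0.5125, 0.1383, 0.0096]
tcp_rot: [0.261, -3.131, 0.0]
force: [-0.3, -0.2, 0.6]
opening: 0.0404
gripper_force: 0.0
```

play_rows(motion=[-0.5,0,0,0.6,0,-0.5,0,0,0,0,-0.5,0,0,0,0,-0.5,0,0,0,0,-0.5,0,0,0,0])

```text
time_s: 4.0
tool_pos: [0.5123, 0.1382, 0.0034]
tcp_rot: [0.261, -3.13, 0.0]
force: [0.8, 0.4, -0.0]
opening: 0.0252
gripper_force: 40.0
```

Run:
```python
from h import *
togo([.513,.1385,.005],-170.4)
```

```text
t 4.0 tcp [0.5123 0.1382 0.0034] yaw -170.47 tilt [ 5.e-04 -1.e-04 -1.e+00] q [ 0.26  0.51  1.98 -0.    0.66 -1.48] F [ 0.8  0.4 -0. ] open 0.0252 grip 40.0
  shift now cm [-0.08  0.01 -0.16] turn rad -0.0013
  shift after turn cm [-0.08  0.01 -0.16]
```

play_rows(motion=[-0.5,0,0,-2,0,-0.5,0,0,-4,0,-0.5,0,0,-4,0,-0.5,0,0,-4,0,-0.5,0,0,-4,0])

```text
time_s: 4.42
tool_pos: [0.5119, 0.1381, 0.1854]
tcp_rot: [0.261, -3.13, 0.0]
force: [1.2, 0.1, -1.9]
opening: 0.0254
gripper_force: 40.0
```

play_rows(motion=[-0.5,0,0,-2,0.12,-0.5,0,0,0,0.12,-0.5,0,0,0,0.12,-0.5,0,0,0,0.12,-0.5,0,0,0,0.12])

```text
time_s: 4.83
tool_pos: [0.5123, 0.1383, 0.2038]
tcp_rot: [0.685, 3.066, 0.0]
force: [0.4, -0.1, -0.0]
opening: 0.0255
gripper_force: 40.0
```

play_rows(motion=[-0.5,0,0,0,0.12,-0.5,0,0,0,0.12,-0.5,0,0,0,0.12,-0.5,0,0,0,0.12,-0.5,0,0,0,0.12])

```text
time_s: 5.25
tool_pos: [0.5122, 0.1383, 0.2035]
tcp_rot: [-1.561, -2.726, 0.0]
force: [0.8, 0.5, -0.3]
opening: 0.0255
gripper_force: 40.0
```

play_rows(motion=[-0.5,0,0,0,0.12,-0.5,0,0,0,0.12,-0.5,0,0,0,0.12,-0.5,0,0,0,0.12,-0.5,0,0,0,0.12])

```text
time_s: 5.67
tool_pos: [0.5123, 0.1382, 0.2035]
tcp_rot: [-2.297, -2.143, 0.0]
force: [0.5, 0.4, -1.3]
opening: 0.0253
gripper_force: 40.0
```

play_rows(motion=[-0.5,0,0,0,0.12,-0.5,0,0,0,0.12,-0.5,0,0,0,0.12,-0.5,0,0,0,0.12,-0.5,0,0,0,0.12])

```text
time_s: 6.08
tool_pos: [0.5123, 0.1382, 0.2035]
tcp_rot: [-2.828, -1.369, 0.0]
force: [0.4, -0.5, -1.1]
opening: 0.0253
gripper_force: 40.0
```

play_rows(motion=[-0.5,0,0,0,0.12,-0.5,0,0,0,0.12,-0.5,0,0,0,0.12,-0.5,0,0,0,0.12,-0.5,0,0,0,0.12])

```text
time_s: 6.5
tool_pos: [0.5124, 0.1383, 0.2036]
tcp_rot: [3.106, 0.472, 0.0]
force: [0.9, -0.0, -1.5]
opening: 0.0254
gripper_force: 40.0
```

play_rows(motion=[-0.5,0,0,0,0.12,-0.5,0,0,0,0.12,-0.5,0,0,0,0.12,-0.5,0,0,0,0.12,-0.5,0,0,0,0.08])

```text
time_s: 6.92
tool_pos: [0.5124, 0.1382, 0.2036]
tcp_rot: [3.115, -0.405, 0.0]
force: [0.3, 0.5, -2.2]
opening: 0.0256
gripper_force: 40.0
```

Run:
```python
from h import *
togo([.671,.359,.2],-15.6)
```

```text
t 6.9167 tcp [0.5124 0.1382 0.2036] yaw -14.82 tilt [ 0.  0. -1.] q [ 0.26  0.22  1.85 -0.    1.08  2.09] F [ 0.3  0.5 -2.2] open 0.0256 grip 40.0
  shift now cm [  9.69 -25.4    0.36] turn rad 0.0135
  shift after turn cm [  9.34 -25.53   0.36]
```

play_rows(motion=[-0.5,3.2,0,0,0,-0.5,3.2,0,0,0,-0.5,3.1,-3,0,0,-0.5,0,-3.7,0,0,-0.5,0,-3.7,0,0])

```text
time_s: 7.33
tool_pos: [0.6308, 0.2145, 0.2033]
tcp_rot: [3.116, -0.4, 0.001]
force: [-0.0, -0.3, -1.2]
opening: 0.0255
gripper_force: 40.0
```

play_rows(motion=[-0.5,0,-3.7,0,0,-0.5,0,-3.7,0,0,-0.5,0,-3.7,0,0,-0.5,0,-3.9,0,0,-0.5,0,0,0,0])

```text
time_s: 7.75
tool_pos: [0.6669, 0.3665, 0.2028]
tcp_rot: [-3.114, 0.389, -0.001]
force: [-1.3, -1.3, -0.7]
opening: 0.0255
gripper_force: 40.0
```

Run:
```python
from h import *
togo([.671,.359,.2],-15.6)
im,_,_=shot('wrist','w3');im2,d,c=shot('scene','s3')
cv2.imwrite('pics/both3.png',np.hstack([cv2.resize(im,(400,300)),cv2.resize(im2,(400,300))]))
# independent box front measurement from scene depth
P=cloud(c,d);z=P[...,2];out=np.array([.963,-.269]);lat=np.array([.269,.963])
q=(P[...,:2]-np.array([.468,.3762]));a=q@out;b=q@lat
m=(z>.031)&(z<.041)&(abs(a)<.13)&(abs(b)<.13)
A=a[m];B=b[m];f=A>.08;print('front rim out range',np.percentile(A[f],[2,50,98]),'lat',np.percentile(B,[1,99]), m.sum())
fr=m&(a>.08)
for lo in(-.08,-.03,.02,.06):
    s=fr&(b>lo)&(b<lo+.04); print(lo,s.sum(),np.percentile(a[s],[5,50,95]) if s.sum() else '')
```

```text
t 7.75 tcp [0.6669 0.3665 0.2028] yaw -14.25 tilt [ 1.e-04 -3.e-03 -1.e+00] q [0.5  0.57 1.31 0.   1.25 2.32] F [-1.3 -1.3 -0.7] open 0.0255 grip 40.0
  shift now cm [0.58 0.62 0.28] turn rad 0.0235
  shift after turn cm [0.59 0.61 0.28]
front rim out range [0.08280108 0.09449589 0.09856867] lat [-0.10813408  0.10641032] 1375
-0.08 99 [0.09085616 0.09500591 0.09813338]
-0.03 120 [0.09071514 0.09554618 0.09940983]
0.02 122 [0.09037061 0.09454603 0.09784886]
0.06 149 [0.08965652 0.09446055 0.09791315]
```

View pics/both3.png

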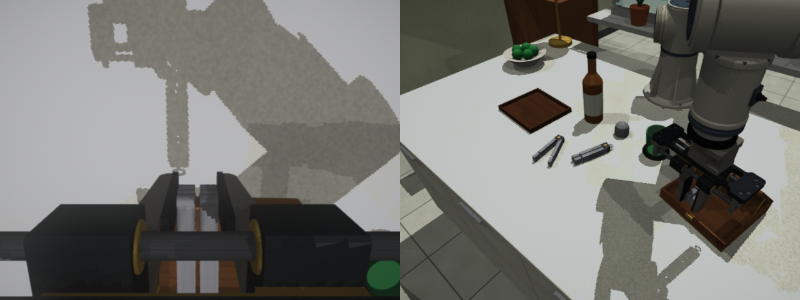

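Left: the wrist view, with the tongs held between the fingers and their tail over the box. Right: the scene view, gripper in front of the lid. The front-wall estimates differ by about 4 mm, so I'll recheck the lid edge and the body profile.

Run:
```python
from h import *
out=np.array([.963,-.269]);lat=np.array([.269,.963]);c0=np.array([.468,.3762])
c=r.camera_info('scene')
P=cloud(c,np.load('pics/scene0.npy'));z=P[...,2];q=P[...,:2]-c0;a=q@out;b=q@lat
print('table',np.nanmedian(z[300:350,200:300]))
m=(z>.055)&(abs(a)<.14)&(abs(b)<.13)&(z<.25)
print('lid max z',np.nanmax(z[m]))
for lo in(-.09,-.05,0,.05):
    s=m&(b>lo)&(b<lo+.04)&(z>.17);s2=m&(b>lo)&(b<lo+.04);print(lo,s.sum(),'edge a',np.round(np.percentile(a[s],[2,50,98]),4) if s.sum() else '', 'slope',np.polyfit(z[s2],a[s2],1))
m=(z>.03)&(z<.0395)&(abs(b)<.1);
for lo in (.08,):
    s=m&(a>lo)&(a<.12);print('front',np.percentile(a[s],[3,50,97]))
t=np.load('pics/top0.npy');ct=r.camera_info('top');Pt=cloud(ct,t);zt=Pt[...,2];qt=Pt[...,:2]-c0;at=qt@out;bt=qt@lat
s=(zt>.03)&(zt<.042)&(abs(bt)<.1)&(at>.08)&(at<.12);print('front top',np.percentile(at[s],[3,50,97]),s.sum())
s=(zt>.17)&(abs(bt)<.1)&(at>.0)&(at<.12);print('lid top',np.percentile(at[s],[3,50,97]),zt[s].max())
# robot profile
P=cloud(c,np.load('pics/s3.npy'));p,R,y,o=pose();T=(P-p)@R
for h in np.arange(.04,.40,.02):
    s=(abs(T[...,2]+h)<.01)&(abs(T[...,0])<.15)&(abs(T[...,1])<.15)
    if s.sum()>5: print('h %.2f'%h,s.sum(),'x',np.round(np.percentile(T[s][:,0],[1,99]),3),'y',np.round(np.percentile(T[s][:,1],[1,99]),3))
```

```text
table -0.0014017121111730146
lid max z 0.1872117247609431
-0.09 127 edge a [0.0308 0.0353 0.0381] slope [ 0.90385598 -0.12849123]
-0.05 141 edge a [0.0308 0.0347 0.0376] slope [ 0.89802735 -0.12775228]
0 193 edge a [0.0305 0.0355 0.0456] slope [ 0.92034325 -0.13028533]
0.05 184 edge a [0.0304 0.0347 0.0375] slope [ 0.91785472 -0.13154846]
front [0.09006493 0.09538435 0.09915197]
front top [0.08983026 0.09333805 0.0977383 ] 218
lid top [0.0152581  0.02665805 0.03706901] 0.19114516393809344
h 0.04 431 x [-0.009  0.012] y [-0.03   0.027]
h 0.06 432 x [-0.008  0.012] y [-0.032  0.028]
h 0.08 179 x [-0.026  0.031] y [-0.087  0.082]
h 0.10 2284 x [-0.024  0.032] y [-0.087  0.083]
h 0.12 5075 x [-0.029  0.032] y [-0.095  0.091]
h 0.14 1537 x [-0.024  0.029] y [-0.093  0.087]
h 0.16 817 x [-0.021  0.032] y [-0.042  0.015]
h 0.18 1983 x [-0.027  0.037] y [-0.042  0.028]
h 0.20 818 x [-0.004  0.041] y [-0.041  0.026]
h 0.22 1924 x [-0.012  0.041] y [-0.041  0.03 ]
h 0.24 1838 x [-0.006  0.039] y [-0.04   0.027]
h 0.26 2276 x [-0.008  0.039] y [-0.052  0.026]
h 0.28 2425 x [-0.011  0.039] y [-0.044  0.027]
h 0.30 2387 x [-0.007  0.041] y [-0.042  0.025]
h 0.32 3909 x [-0.02   0.065] y [-0.063  0.037]
h 0.34 4638 x [-0.006  0.073] y [-0.064  0.05 ]
h 0.36 5918 x [0.005 0.074] y [-0.058  0.048]
h 0.38 3081 x [0.006 0.073] y [-0.052  0.027]
```

Run:
```python
from h import *
togo([.6665,.3602,.048],-15.6)
```

```text
t 7.85 tcp [0.6661 0.3611 0.2026] yaw -14.32 tilt [-6.e-04  9.e-04 -1.e+00] q [ 0.49  0.57  1.32 -0.    1.25  2.32] F [ 0.2 -0.1 -1.7] open 0.0253 grip 40.0
  shift now cm [ 0.07  0.06 15.46] turn rad 0.0223
  shift after turn cm [ 0.07  0.08 15.46]
```

Lower in front of the box, then slide in along tool −x.

play_rows(motion=[-0.5,0.1,0.1,3,0.022,-0.5,0,0,4,0,-0.5,0,0,4,0,-0.5,0,0,3,0,-0.5,0,0,1.4,0])

```text
time_s: 8.27
tool_pos: [0.6645, 0.3555, 0.0447]
tcp_rot: [3.108, -0.43, -0.009]
force: [0.0, -1.0, -2.3]
opening: 0.0255
gripper_force: 40.0
```

play_rows(motion=[-0.5,0,0,0,0,-0.5,-3,0,0,0,-0.5,-3,0,0,0,-0.5,-3,0,0,0,-0.5,-1.8,0,0,0])

```text
time_s: 8.68
tool_pos: [0.5621, 0.3885, 0.0523]
tcp_rot: [-3.11, 0.429, -0.002]
force: [-0.5, 0.0, -1.1]
opening: 0.0257
gripper_force: 40.0
```

Run:
```python
from h import *
r.get_image('top')
togo([.5543,.3915,.0105],-15.6)
im,d,c=shot('wrist','w4');p,R,y,o=pose()
P=cloud(c,d);T=(P-p)@R
# rim profile in tool frame
z=P[...,2]
for y0 in(-.09,-.07,.05,.07,.09):
    s=(abs(T[...,1]-y0)<.01)&(z>.031)&(z<.041)&(T[...,0]>-.03)&(T[...,0]<.04)
    if s.sum()>5: print(y0,s.sum(),np.percentile(T[s][:,0],[3,50,97]),np.median(z[s]))
```

```text
t 8.7333 tcp [0.5597 0.3891 0.0522] yaw -15.66 tilt [-5.e-04 -1.e-03 -1.e+00] q [0.6  0.61 1.62 0.   0.91 2.45] F [-1.9 -0.1 -1.7] open 0.0253 grip 40.0
  shift now cm [-0.59 -0.08  4.17] turn rad -0.0011
  shift after turn cm [-0.59 -0.08  4.17]
-0.07 1263 [-0.02046372 -0.00347797  0.01085723] 0.03446476296691839
0.05 799 [0.0045608  0.00865094 0.01363051] 0.03442604124568255
0.07 724 [0.00503727 0.00877733 0.01183554] 0.03443313630680597
0.09 744 [0.00503453 0.00889967 0.01195328] 0.03440743347122646
```

View pics/w4.png

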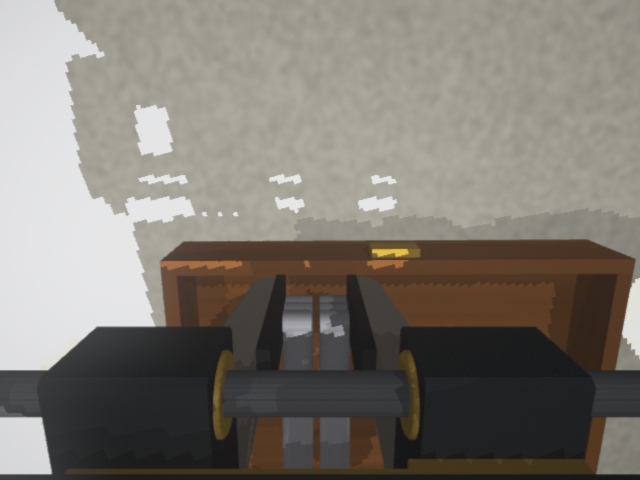

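The wrist view shows the tongs above the box, with the inner front rim at v≈260, about 5 mm ahead of the TCP line. I need to shift about 7 mm inward, then go down.

play_rows(motion=[-0.5,-0.7,0,0,0,-0.5,0,0,0,0,-0.5,0,0,0,0,-0.5,0,0,0,0,-0.5,0,0,0,0])

```text
time_s: 9.2
tool_pos: [0.5574, 0.3894, 0.0497]
tcp_rot: [-3.112, 0.431, -0.001]
force: [-0.8, -0.0, -0.6]
opening: 0.0256
gripper_force: 40.0
```

```bash
cat > rim.py <<'E'
from h import *
togo([.5543,.3915,.0105],-15.6)
im,d,c=shot('wrist','w5');p,R,y,o=pose()
P=cloud(c,d);T=(P-p)@R;z=P[...,2]
for y0 in(-.09,-.07,.05,.07,.09):
    s=(abs(T[...,1]-y0)<.01)&(z>.031)&(z<.041)&(T[...,0]>0)&(T[...,0]<.04)
    if s.sum()>5: print(y0,s.sum(),np.percentile(T[s][:,0],[3,50,97]),np.median(z[s]))
d=r.get_image('scene')[1];P=cloud(r.camera_info('scene'),d);z=P[...,2];q=P[...,:2]-np.array([.4637,.3774]);a=q@[.963,-.269];b=q@[.269,.963]
m=(abs(a)<.1)&(abs(b+.085)<.02)&(z>.06)&(z<.22)
if m.sum()>30: print('lid zmax',z[m].max(),m.sum(),'slope',np.polyfit(z[m],a[m],1))
E
python3 rim.py
```

```text
t 9.2 tcp [0.5574 0.3894 0.0497] yaw -15.75 tilt [ 3.e-04 -2.e-04 -1.e+00] q [ 0.61  0.61  1.62 -0.    0.91  2.45] F [-0.8 -0.  -0.6] open 0.0256 grip 40.0
  shift now cm [-0.35 -0.11  3.92] turn rad -0.0027
  shift after turn cm [-0.35 -0.12  3.92]
-0.07 606 [0.00053681 0.00766764 0.01322843] 0.03409350033038126
0.05 758 [0.00732173 0.01105477 0.01417392] 0.03410934322798806
0.07 763 [0.00732187 0.01106637 0.01422395] 0.03408573934923237
0.09 763 [0.00737607 0.01114002 0.01443099] 0.03411788575063293
lid zmax 0.18470709104421779 146 slope [ 0.86921361 -0.11787402]
```

play_rows(motion=[-0.5,-0.5,0,0,0,-0.5,0,0,0,0,-0.5,0,0,0,0,-0.5,0,0,1,0,-0.5,0,0,0,0])

```text
time_s: 9.72
tool_pos: [0.551, 0.3906, 0.0378]
tcp_rot: [3.111, -0.429, -0.002]
force: [-1.5, -0.9, -2.2]
opening: 0.0256
gripper_force: 40.0
```

```bash
python3 rim.py
```

```text
t 9.7167 tcp [0.551  0.3906 0.0378] yaw -15.7 tilt [-0.0011  0.0014 -1.    ] q [ 0.61  0.62  1.64 -0.    0.89  2.46] F [-1.5 -0.9 -2.2] open 0.0256 grip 40.0
  shift now cm [ 0.3  -0.18  2.73] turn rad -0.0018
  shift after turn cm [ 0.3  -0.18  2.73]
-0.07 1021 [0.00064907 0.01166342 0.01964956] 0.03458405436760434
0.05 943 [0.01344957 0.01758484 0.02245778] 0.03457832179305448
0.07 863 [0.01380317 0.01754084 0.02059796] 0.034559787587826435
0.09 882 [0.01377973 0.01760516 0.02076969] 0.034654925481587356
lid zmax 0.18476131851137706 152 slope [ 0.84743201 -0.11400204]
```

play_rows(motion=[-0.5,0.15,0,0.8,0,-0.5,0,0,0.8,0,-0.5,0,0,0.6,0,-0.5,0,0,0,0,-0.5,0,0,0,0])

```text
time_s: 10.23
tool_pos: [0.5528, 0.3904, 0.0167]
tcp_rot: [3.111, -0.429, -0.002]
force: [-0.8, -0.6, -0.6]
opening: 0.0252
gripper_force: 40.0
```

```bash
python3 rim.py
```

```text
t 10.2333 tcp [0.5528 0.3904 0.0167] yaw -15.71 tilt [-9.0e-04  1.1e-03 -1.0e+00] q [0.61 0.65 1.64 0.   0.85 2.46] F [-0.8 -0.6 -0.6] open 0.0252 grip 40.0
  shift now cm [ 0.12 -0.15  0.62] turn rad -0.002
  shift after turn cm [ 0.12 -0.15  0.62]
-0.07 1196 [0.00069851 0.01052821 0.01781353] 0.034733784816517746
0.05 1222 [0.01180765 0.01609095 0.02100263] 0.034653304538490706
0.07 1142 [0.01190251 0.01573546 0.01888823] 0.03472129919957853
0.09 1139 [0.0119788  0.01589624 0.01896765] 0.03477824781086572
lid zmax 0.1846330637601976 164 slope [ 0.75521319 -0.09770253]
```

play_rows(motion=[-0.5,0,0,0.3,0,-0.5,0,0,0.2,0,-0.5,0,0,0.1,0,-0.5,0,0,0,0,-0.5,0,0,0,0])

```text
time_s: 10.75
tool_pos: [0.5532, 0.3907, 0.0116]
tcp_rot: [3.112, -0.429, -0.0]
force: [0.5, -0.1, -1.1]
opening: 0.0254
gripper_force: 40.0
```

```bash
python3 rim.py
```

```text
t 10.75 tcp [0.5532 0.3907 0.0116] yaw -15.71 tilt [-0.e+00  1.e-04 -1.e+00] q [ 0.61  0.66  1.64 -0.    0.84  2.46] F [ 0.5 -0.1 -1.1] open 0.0254 grip 40.0
  shift now cm [ 0.08 -0.11  0.11] turn rad -0.0019
  shift after turn cm [ 0.08 -0.11  0.11]
-0.07 1211 [0.00064208 0.01016707 0.0175149 ] 0.03428701273954837
0.05 1217 [0.01152189 0.01550643 0.01875374] 0.03431123054330404
0.07 1194 [0.01151781 0.01542517 0.01849816] 0.03432510036054451
0.09 1213 [0.01154482 0.01552942 0.01856523] 0.0343387347240916
lid zmax 0.18430917176658718 166 slope [ 0.76100808 -0.09872139]
```

play_rows(motion=[-0.5,0,0,0.1,0,-0.5,0,0,0.05,0,-0.5,0,0,0,0,-0.5,0,0,0,0])

```text
time_s: 11.18
tool_pos: [0.5532, 0.3907, 0.0101]
tcp_rot: [-3.112, 0.429, 0.0]
force: [-0.2, -0.1, -1.1]
opening: 0.0253
gripper_force: 40.0
```

play_rows(motion=[-0.35,0,0,0,0,-0.3,0,0,0,0,-0.05,0,0,0,0,-0.05,0,0,0,0,-0.05,0,0,0,0])

```text
time_s: 11.6
tool_pos: [0.5532, 0.3907, 0.0102]
tcp_rot: [-3.112, 0.429, -0.0]
force: [0.0, 0.4, -0.8]
opening: 0.0439
gripper_force: 0.0
```

play_rows(motion=[-0.05,0,0,-1,0,-0.05,0,0,-1,0,-0.05,0,0,-1.5,0,-0.05,0,0,-1.5,0,-0.05,0,0,0,0])

```text
time_s: 12.02
tool_pos: [0.5554, 0.3922, 0.0647]
tcp_rot: [-3.108, 0.429, -0.007]
force: [0.9, 0.2, -0.6]
opening: 0.0439
gripper_force: 0.0
```

```bash
python3 rim.py
```

```text
t 12.0167 tcp [0.5554 0.3922 0.0647] yaw -15.71 tilt [ 0.0038 -0.0046 -1.    ] q [ 0.61  0.59  1.62 -0.    0.93  2.46] F [ 0.9  0.2 -0.6] open 0.0439 grip 0.0
  shift now cm [-0.1   0.12  5.42] turn rad -0.002
  shift after turn cm [-0.08  0.09  5.42]
-0.07 500 [0.00063973 0.00851286 0.01567745] 0.03267949832794602
0.05 630 [0.0097563  0.01328936 0.01659019] 0.03276155822552934
0.07 614 [0.00995033 0.01345428 0.01669031] 0.03277075853985008
0.09 630 [0.01003722 0.01350152 0.01678121] 0.032800611012335876
lid zmax 0.18428679066515957 131 slope [ 0.88832921 -0.12147718]
```

View pics/w5.png

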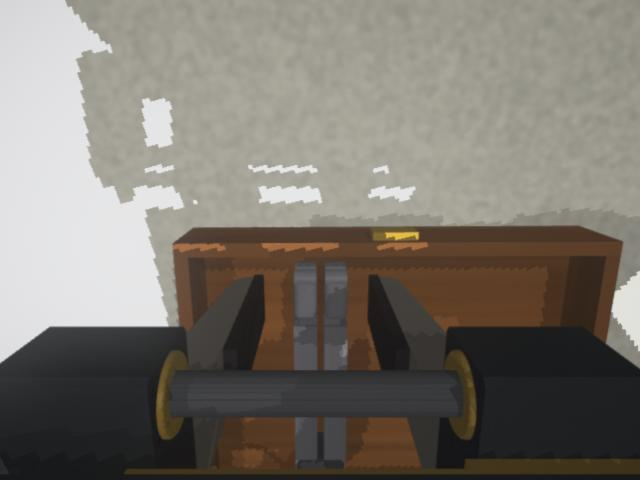

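Tongs1 lies flat in the box, tips at (295–347, 265), inside the front wall. Withdraw outward, go up, then over to tongs2.

play_rows(motion=[-0.05,3,0,0,0,0.2,4,0,0,0,0.2,4,0,-1,0,1,0,0,-4,0,1,0,0,-4,0])

```text
time_s: 12.53
tool_pos: [0.659, 0.3585, 0.1465]
tcp_rot: [3.107, -0.432, -0.009]
force: [0.7, 1.0, 0.4]
opening: 0.0666
gripper_force: 0.0
```

play_rows(motion=[1,0,2,-3.5,0,1,0,3.7,0,0,1,0,3.7,0,0,1,0,3.7,0,0,1,0,3.7,0,0])

```text
time_s: 12.95
tool_pos: [0.6124, 0.1977, 0.1845]
tcp_rot: [3.112, -0.429, -0.001]
force: [0.0, 0.2, -0.4]
opening: 0.092
gripper_force: 0.0
```

play_rows(motion=[1,0.5,3.7,0,0,1,0.5,3.7,0,0,1,0.5,3.7,0,0,1,0.5,3.7,0,0,1,0,3.7,0,0.05])

```text
time_s: 13.37
tool_pos: [0.5824, 0.0139, 0.1846]
tcp_rot: [3.1, -0.506, -0.0]
force: [-0.1, 0.0, 0.1]
opening: 0.092
gripper_force: 0.0
```

play_rows(motion=[1,0,3.7,0,0.048,1,0,0,0,0,1,0,0,0,0])

```text
time_s: 13.62
tool_pos: [0.5701, -0.021, 0.1847]
tcp_rot: [3.086, -0.586, -0.001]
force: [0.7, 1.1, -0.6]
opening: 0.0916
gripper_force: 0.0
```

Run:
```python
from h import *
togo([.5806,-.042,.005],-21.3)
im,d,c=shot('wrist','w6');P=cloud(c,d);z=P[...,2]
m=((z>.014)&(z<.032)).astype(np.uint8);n,L,S,C=cv2.connectedComponentsWithStats(m)
for i in range(1,n):
    if S[i,4]>300:
        q=P[L==i]; print(S[i],np.median(q[:,2]),cv2.minAreaRect(np.float32(q[:,:2]*1000)),np.round(cv2.boxPoints(cv2.minAreaRect(np.float32(q[:,:2]*1000)))).tolist())
# lid check
d=r.get_image('scene')[1];P=cloud(r.camera_info('scene'),d);z=P[...,2]
for dd in (np.load('pics/scene0.npy'),d):
    P=cloud(r.camera_info('scene'),dd);z=P[...,2];q=P[...,:2]-np.array([.4637,.3774]);a=q@[.963,-.269];b=q@[.269,.963]
    m=(abs(a)<.1)&(abs(b)<.09)&(z>.06)&(z<.22);print('lid',z[m].max(),np.polyfit(z[m],a[m],1))
```

```text
t 13.6167 tcp [ 0.5701 -0.021   0.1847] yaw -21.5 tilt [-9.e-04  2.e-04 -1.e+00] q [-0.04  0.3   1.78  0.    1.06  1.91] F [ 0.7  1.1 -0.6] open 0.0916 grip 0.0
  shift now cm [ 1.76  1.57 17.97] turn rad -0.0034
  shift after turn cm [ 1.74  1.58 17.97]
[427  26  28  42 724] 0.022053748568244408 ((655.205322265625, -151.00741577148438), (25.823165893554688, 12.306396484375), 5.5721564292907715) [[642.0, -146.0], [643.0, -158.0], [669.0, -156.0], [667.0, -144.0]]
[ 389   64  122  144 5102] 0.022607790920090465 ((583.4859008789062, -137.11276245117188), (105.36894989013672, 60.89449691772461), 9.105371475219727) [[527.0, -115.0], [536.0, -176.0], [640.0, -159.0], [631.0, -99.0]]
[362  79  34  35 617] 0.022005762636227555 ((639.5283203125, -98.20722198486328), (25.8264102935791, 12.238921165466309), 26.77446937561035) [[625.0, -99.0], [631.0, -109.0], [654.0, -98.0], [648.0, -87.0]]
[628  86  12 102 571] 0.016950568900034158 ((538.967041015625, -271.6185302734375), (6.608883857727051, 76.89427185058594), 81.840087890625) [[500.0, -269.0], [577.0, -280.0], [577.0, -274.0], [501.0, -263.
[... 245 characters left out ...]
85453393604 ((575.7735595703125, -47.27752685546875), (11.696342468261719, 25.237762451171875), 69.09141540527344) [[562.0, -48.0], [585.0, -57.0], [590.0, -46.0], [566.0, -37.0]]
[ 317  220   36  125 3802] 0.02246183689643852 ((514.1065673828125, -15.358436584472656), (27.982622146606445, 105.88280487060547), 69.14439392089844) [[460.0, -10.0], [559.0, -47.0], [569.0, -21.0], [470.0, 17.0]]
[197 439  71  35 838] 0.023160166169209268 ((395.035400390625, 125.79573059082031), (62.78588104248047, 23.787456512451172), 56.3772087097168) [[368.0, 106.0], [388.0, 93.0], [422.0, 145.0], [403.0, 159.0]]
lid 0.1872117247609431 [ 0.91524323 -0.12555212]
lid 0.18712738718913752 [ 0.91561242 -0.12560799]
```

play_rows(motion=[1,1.8,1.55,1,-0.01,1,0,0,4,0,1,0,0,4,0,1,0,0,4,0,1,0,0,3,0])

```text
time_s: 14.13
tool_pos: [0.5813, -0.0387, 0.022]
tcp_rot: [-3.091, 0.562, 0.003]
force: [-0.3, 0.0, 0.0]
opening: 0.0923
gripper_force: 0.0
```

play_rows(motion=[1,0,0,1.5,0,1,0,0,0,0,1,0,0,0,0])

```text
time_s: 14.38
tool_pos: [0.5819, -0.0391, 0.0093]
tcp_rot: [3.091, -0.563, -0.003]
force: [0.8, -0.4, 0.4]
opening: 0.0916
gripper_force: 0.0
```

Run:
```python
from h import *
im,d,c=shot('wrist','w7');togo([.5816,-.0413,.0035],-20.9);P=cloud(c,d);z=P[...,2];p,R,y,o=pose();T=(P-p)@R*1000
m=(z>.014)&(z<.032)&(abs(T[...,1])<25)&(T[...,0]>-5)&(T[...,0]<30)
print(m.sum(),np.percentile(T[m],[1,50,99],axis=0))
```

```text
t 14.4333 tcp [ 0.5829 -0.0394  0.0105] yaw -20.66 tilt [ 4.e-04 -2.e-04 -1.e+00] q [-0.07  0.55  1.86  0.    0.73  1.86] F [ 0.1 -0.5 -0.3] open 0.0919 grip 0.0
  shift now cm [-0.05  0.23  0.7 ] turn rad 0.0041
  shift after turn cm [-0.05  0.23  0.7 ]
2396 [[ -4.84472632  -9.71898294 -14.22286783]
 [  3.1608654    5.69044122 -12.45823948]
 [  9.32676501  17.16416156  -3.66064276]]
```

play_rows(motion=[1,0,0.3,0.65,0,-0.5,0,0,0,0,-0.5,0,0,0,0,-0.5,0,0,0,0,-0.5,0,0,0,0])

```text
time_s: 14.85
tool_pos: [0.5814, -0.0433, 0.0042]
tcp_rot: [-3.09, 0.566, -0.002]
force: [0.4, -0.4, 0.6]
opening: 0.0672
gripper_force: 0.0
```

play_rows(motion=[-0.5,0,0,0,0,-0.5,0,0,0,0,-0.5,0,0,0,0,-0.5,0,0,0,0,-0.5,0,0,0,0])

```text
time_s: 15.27
tool_pos: [0.5811, -0.0432, 0.0036]
tcp_rot: [-3.09, 0.566, 0.0]
force: [-0.1, -0.4, 0.4]
opening: 0.0342
gripper_force: 0.0
```

play_rows(motion=[-0.5,0,0,0,0,-0.5,0,0,0,0])

```text
time_s: 15.43
tool_pos: [0.5811, -0.0432, 0.0036]
tcp_rot: [-3.09, 0.566, -0.0]
force: [-0.2, 0.4, 0.7]
opening: 0.0255
gripper_force: 39.9
```

play_rows(motion=[-0.5,0,0,-2,0,-0.5,0,0,-4,0,-0.5,0,0,-4,0,-0.5,0,0,-4,0,-0.5,0,0,-4,0])

```text
time_s: 15.85
tool_pos: [0.5805, -0.0431, 0.1852]
tcp_rot: [3.09, -0.566, -0.001]
force: [1.1, -0.4, -0.9]
opening: 0.0257
gripper_force: 39.9
```

play_rows(motion=[-0.5,0,-3.5,-1,0,-0.5,0,-3.7,0,0,-0.5,0,-3.7,0,0,-0.5,0,-3.7,0,0,-0.5,0,-3.7,0,0])

```text
time_s: 16.27
tool_pos: [0.6461, 0.1295, 0.1937]
tcp_rot: [3.09, -0.566, 0.0]
force: [0.6, -0.8, -0.7]
opening: 0.0259
gripper_force: 39.9
```

play_rows(motion=[-0.5,0,-3.7,0,0,-0.5,0,-3.7,0,0,-0.5,0,-3.7,0,0,-0.5,0,-3.5,0,-0.04,-0.5,0,0,0,-0.046])

```text
time_s: 16.68
tool_pos: [0.6987, 0.2707, 0.1928]
tcp_rot: [-3.11, 0.424, -0.001]
force: [-1.1, -0.9, -0.9]
opening: 0.0258
gripper_force: 39.9
```

play_rows(motion=[-0.5,-2.5,0,0,0,-0.5,0,0,0,0,-0.5,0,0,0,0])

```text
time_s: 16.93
tool_pos: [0.6726, 0.2716, 0.1931]
tcp_rot: [3.111, -0.431, -0.001]
force: [0.9, -0.8, -1.0]
opening: 0.0259
gripper_force: 39.9
```

Run:
```python
from h import *
togo([.6457,.287,.05],-15.7)
```

```text
t 16.9333 tcp [0.6726 0.2716 0.1931] yaw -15.77 tilt [-8.e-04  8.e-04 -1.e+00] q [ 0.38  0.53  1.41 -0.    1.2   2.23] F [ 0.9 -0.8 -1. ] open 0.0259 grip 39.9
  shift now cm [-3.   -0.76 14.32] turn rad -0.0012
  shift after turn cm [-3.01 -0.75 14.31]
```

play_rows(motion=[-0.5,0,-0.75,3,0,-0.5,0,0,4,0,-0.5,0,0,4,0,-0.5,0,0,3.2,0,-0.5,0,0,0,0])

```text
time_s: 17.35
tool_pos: [0.6715, 0.276, 0.0441]
tcp_rot: [3.106, -0.433, -0.014]
force: [-1.7, 0.3, -2.3]
opening: 0.0259
gripper_force: 39.9
```

play_rows(motion=[-0.5,-3.5,0,0,0,-0.5,-3.5,0,0,0,-0.5,-3.5,0,0,0,-0.5,-2.8,0,0,0,-0.5,0,0,0,0])

```text
time_s: 17.77
tool_pos: [0.544, 0.3156, 0.0533]
tcp_rot: [3.112, -0.43, -0.003]
force: [0.3, -0.4, -1.4]
opening: 0.0259
gripper_force: 39.9
```

play_rows(motion=[-0.5,0,0,0,0,-0.5,0,0,0,0])

```text
time_s: 17.93
tool_pos: [0.5498, 0.3153, 0.0535]
tcp_rot: [-3.11, 0.432, -0.005]
force: [0.5, 0.4, -0.5]
opening: 0.026
gripper_force: 39.9
```

```bash
sed -i 's/togo(.*/togo([.533,.3185,.0105],-15.7)/; s/(-.09,-.07,.05,.07,.09)/(-.08,-.06,.06,.08)/' rim.py; python3 rim.py
```

```text
t 17.9333 tcp [0.5498 0.3153 0.0535] yaw -15.82 tilt [ 0.0026 -0.0022 -1.    ] q [ 0.52  0.55  1.73 -0.    0.86  2.37] F [ 0.5  0.4 -0.5] open 0.026 grip 39.9
  shift now cm [-1.71  0.16  4.29] turn rad -0.0021
  shift after turn cm [-1.7   0.15  4.3 ]
-0.08 141 [5.75748151e-05 5.56586576e-04 1.00107030e-03] 0.033331378965709035
-0.06 156 [6.74537988e-05 7.23221371e-04 1.08744692e-03] 0.033523133193676224
0.06 251 [7.10848297e-05 1.35261048e-03 2.10975885e-03] 0.03361279222479241
0.08 13 [0.00018812 0.00139383 0.00190843] 0.033392683304451276
lid zmax 0.18416498020302735 165 slope [0.24344611 0.04399476]
```

View pics/w5.png

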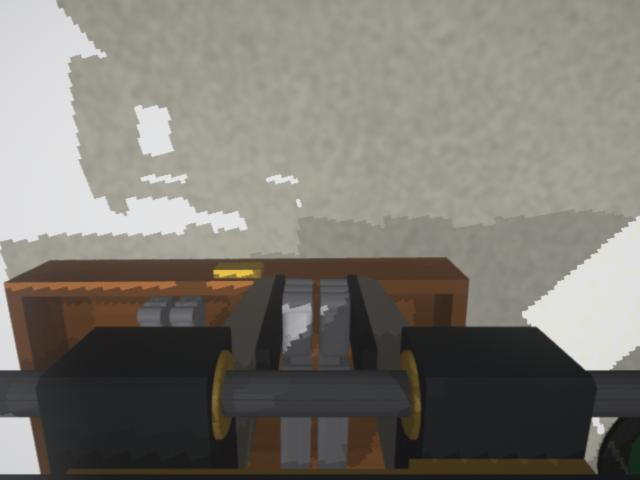

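Tongs2 is above the box, with tongs1 in place at the left (172,312) and a clear gap between them.

play_rows(motion=[-0.5,-1.4,0.1,0,0,-0.5,0,0,0,0,-0.5,0,0,1,0,-0.5,0,0,0,0,-0.5,0,0,0,0])

```text
time_s: 18.45
tool_pos: [0.5336, 0.3172, 0.0406]
tcp_rot: [3.111, -0.432, -0.002]
force: [0.7, 0.3, -0.7]
opening: 0.0256
gripper_force: 39.9
```

play_rows(motion=[-0.5,0,0,0,0,-0.5,0,0,0,0])

```text
time_s: 18.62
tool_pos: [0.5341, 0.3176, 0.0415]
tcp_rot: [3.112, -0.433, 0.0]
force: [-0.2, -0.1, -0.6]
opening: 0.0257
gripper_force: 39.9
```

```bash
sed -i 's/T\[...,0\]>0)/T[...,0]>-.02)/' rim.py; python3 rim.py
```

```text
t 18.6167 tcp [0.5341 0.3176 0.0415] yaw -15.83 tilt [ 0.  0. -1.] q [ 0.53  0.55  1.76 -0.    0.83  2.38] F [-0.2 -0.1 -0.6] open 0.0257 grip 39.9
  shift now cm [-0.13 -0.05  3.1 ] turn rad -0.0023
  shift after turn cm [-0.13 -0.05  3.1 ]
-0.08 843 [0.00950142 0.01328849 0.01641062] 0.034351494994383946
-0.06 860 [0.00952003 0.01338828 0.01659546] 0.034355419660203515
0.06 1890 [-0.01487733  0.00750819  0.01750418] 0.03431992273485701
lid zmax 0.17284133873371843 206 slope [-0.23666824  0.11111743]
```

play_rows(motion=[-0.5,-0.2,0,0,0,-0.5,0,0,0.8,0,-0.5,0,0,0.8,0,-0.5,0,0,0.8,0,-0.5,0,0,0,0])

```text
time_s: 19.13
tool_pos: [0.5307, 0.3174, 0.0153]
tcp_rot: [3.11, -0.432, -0.004]
force: [-0.3, -0.6, -0.8]
opening: 0.0258
gripper_force: 39.9
```

play_rows(motion=[-0.5,0,0,0,0,-0.5,0,0,0,0])

```text
time_s: 19.3
tool_pos: [0.5319, 0.3181, 0.0173]
tcp_rot: [3.111, -0.432, -0.001]
force: [-0.5, -0.3, -1.2]
opening: 0.026
gripper_force: 39.9
```

```bash
python3 rim.py
```

```text
t 19.3 tcp [0.5319 0.3181 0.0173] yaw -15.82 tilt [-4.e-04  4.e-04 -1.e+00] q [ 0.54  0.58  1.78 -0.    0.78  2.38] F [-0.5 -0.3 -1.2] open 0.026 grip 39.9
  shift now cm [ 0.1  -0.07  0.68] turn rad -0.0022
  shift after turn cm [ 0.1  -0.07  0.68]
-0.08 1120 [0.01157774 0.01549068 0.01864793] 0.034575065345503656
-0.06 1107 [0.01178556 0.0157611  0.01880937] 0.03457233616279787
0.06 2040 [-0.00366191  0.01313215  0.01970029] 0.03447275090597118
lid zmax 0.1492507065288925 191 slope [-0.13607652  0.09272684]
```

Final lowering, release, back up and out.

play_rows(motion=[-0.5,0,0,0.4,0,-0.5,0,0,0.2,0,-0.5,0,0,0.1,0,-0.5,0,0,0,0,-0.5,0,0,0,0])

```text
time_s: 19.82
tool_pos: [0.532, 0.3182, 0.0106]
tcp_rot: [-3.112, 0.432, 0.0]
force: [-0.2, 0.3, 0.7]
opening: 0.0257
gripper_force: 39.9
```

play_rows(motion=[-0.5,0,0,0,0,-0.5,0,0,0,0])

```text
time_s: 19.98
tool_pos: [0.532, 0.3182, 0.0106]
tcp_rot: [-3.112, 0.433, 0.0]
force: [-1.5, 0.3, 0.5]
opening: 0.0255
gripper_force: 39.9
```

play_rows(motion=[-0.35,0,0,0,0,-0.3,0,0,0,0,-0.05,0,0,0,0,-0.05,0,0,0,0,-0.05,0,0,0,0])

```text
time_s: 20.4
tool_pos: [0.532, 0.3182, 0.0106]
tcp_rot: [-3.112, 0.432, -0.0]
force: [-0.2, -0.1, 0.2]
opening: 0.0437
gripper_force: 0.0
```

play_rows(motion=[-0.05,0,0,-1,0,-0.05,0,0,-1,0,-0.05,0,0,-1.5,0,-0.05,0,0,-1.5,0,-0.05,0,0,0,0])

```text
time_s: 20.82
tool_pos: [0.534, 0.3193, 0.0644]
tcp_rot: [-3.108, 0.432, -0.007]
force: [0.4, 0.1, 0.7]
opening: 0.0438
gripper_force: 0.0
```

```bash
python3 rim.py
```

```text
t 20.8167 tcp [0.534  0.3193 0.0644] yaw -15.83 tilt [ 0.0037 -0.0039 -1.    ] q [ 0.54  0.52  1.76 -0.    0.86  2.38] F [0.4 0.1 0.7] open 0.0438 grip 0.0
  shift now cm [-0.1   0.13  5.39] turn rad -0.0023
  shift after turn cm [-0.08  0.11  5.39]
-0.08 631 [0.00982974 0.01341315 0.01686404] 0.03274269572164695
-0.06 612 [0.01033627 0.0136897  0.0169904 ] 0.032766774508646915
0.06 1408 [-0.0181308   0.00873252  0.01793114] 0.032875402371318335
0.08 211 [-0.01915618 -0.00099535  0.01702844] 0.032735718996848906
lid zmax 0.19354009677166983 459 slope [-0.20225954  0.11316986]
```

play_rows(motion=[-0.05,3,0,0,0,0.2,4,0,0,0,0.2,4,0,-1,0,1,0,0,-4,0,1,0,0,-4,0])

```text
time_s: 21.33
tool_pos: [0.6376, 0.2861, 0.1471]
tcp_rot: [3.107, -0.435, -0.009]
force: [0.5, 0.3, 1.2]
opening: 0.0661
gripper_force: 0.0
```

play_rows(motion=[1,0,2,-4,0,1,0,3.7,0,0,1,0,3.7,0,0,1,0,3.7,0,0,1,0,3.7,0,0])

```text
time_s: 21.75
tool_pos: [0.5912, 0.1264, 0.1871]
tcp_rot: [3.111, -0.432, -0.001]
force: [1.0, 0.5, -0.2]
opening: 0.0919
gripper_force: 0.0
```

Run:
```python
from h import *
togo([.545,-.155,.2],14)
im,d,c=shot('scene','s8');cv2.imwrite('pics/s8c.png',cv2.resize(im[200:420,180:620],(800,400)))
for dd in (np.load('pics/scene0.npy'),d):
    P=cloud(c,dd);z=P[...,2];q=P[...,:2]-np.array([.4637,.3774]);a=q@[.963,-.269];b=q@[.269,.963]
    m=(abs(a)<.1)&(abs(b)<.09)&(z>.06)&(z<.22);print('lid',z[m].max(),np.polyfit(z[m],a[m],1))
```

```text
t 21.75 tcp [0.5912 0.1264 0.1871] yaw -15.79 tilt [-7.e-04  5.e-04 -1.e+00] q [ 0.21  0.35  1.7  -0.    1.09  2.05] F [ 1.   0.5 -0.2] open 0.0919 grip 0.0
  shift now cm [ 3.21 28.34 -1.27] turn rad -0.52
  shift after turn cm [-11.29  26.19  -1.29]
lid 0.1872117247609431 [ 0.91524323 -0.12555212]
lid 0.18653540598534107 [ 0.91508932 -0.12553623]
```

View pics/s8c.png

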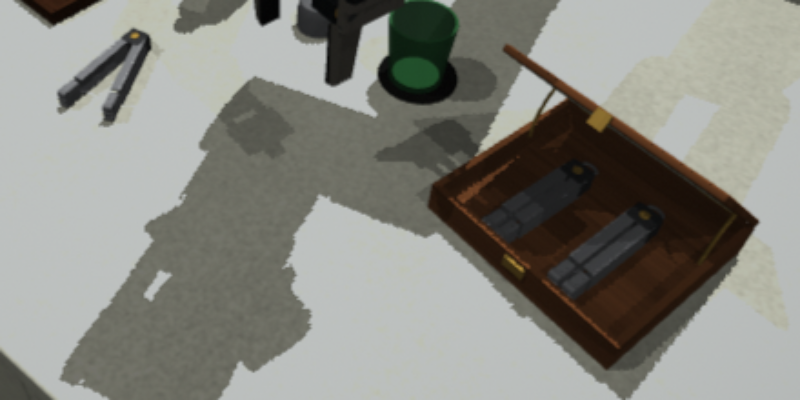

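Both locked pairs lie flat, side by side in the box, and the lid reads unchanged. On to the open pair: hinge at about (0.545,−0.154), axis +5.4°, opening about 0.37 rad from the earlier close view.

play_rows(motion=[1,1,3.5,0,0,1,0,0,0,-0.1,1,0,0,0,-0.1,1,0,0,0,-0.1,1,0,0,0,-0.07])

```text
time_s: 22.22
tool_pos: [0.5921, 0.0912, 0.187]
tcp_rot: [3.138, 0.154, -0.002]
force: [-0.0, 0.7, -0.4]
opening: 0.0915
gripper_force: 0.0
```

play_rows(motion=[1,0,3.8,0,0,1,0,3.8,0,0,1,0,3.8,0,0,1,0,3.8,0,0,1,0,0,0,0])

```text
time_s: 22.63
tool_pos: [0.6068, -0.0653, 0.187]
tcp_rot: [3.136, 0.142, -0.001]
force: [0.2, -0.1, -1.3]
opening: 0.0921
gripper_force: 0.0
```

```bash
cat > t3.py <<'E'
from h import *
im,d,c=shot('wrist','w9');P=cloud(c,d);z=P[...,2];hsv=cv2.cvtColor(im,cv2.COLOR_BGR2HSV)
near=(P[...,0]>.48)&(P[...,0]<.7)&(P[...,1]>-.21)&(P[...,1]<-.06)
g=near&(z>.018)&(z<.035)&(hsv[...,1]>100);print('gold',P[g].mean(0) if g.sum() else None,g.sum())
n,L,S,C=cv2.connectedComponentsWithStats((near&(z>.014)&(z<.032)).astype(np.uint8))
for i in range(1,n):
    if S[i,4]>200:
        q=P[L==i];R_=cv2.minAreaRect(np.float32(q[:,:2]*1000));print(S[i],np.median(q[:,2]),R_,np.round(cv2.boxPoints(R_)).tolist())
togo([.543,-.1545,.006],5.4)
E
python3 t3.py
```

```text
gold [ 0.54438947 -0.15324256  0.02383792] 119
[422 152  19  34 561] 0.021565217891029498 ((653.4646606445312, -149.65037536621094), (25.556589126586914, 12.370460510253906), 6.308262348175049) [[640.0, -145.0], [641.0, -157.0], [667.0, -154.0], [665.0, -142.0]]
[349 164  24  35 503] 0.02183482022687422 ((638.341064453125, -96.67523193359375), (25.667442321777344, 12.026680946350098), 26.894977569580078) [[624.0, -97.0], [630.0, -108.0], [653.0, -96.0], [647.0, -86.0]]
[ 361  188   79  128 3692] 0.022192120395777004 ((582.01318359375, -141.56407165527344), (103.48037719726562, 60.797340393066406), 15.892308235168457) [[524.0, -126.0], [541.0, -185.0], [640.0, -157.0], [623.0, -98.0]]
t 22.6833 tcp [ 0.6065 -0.0627  0.187 ] yaw 5.15 tilt [-1.e-03  3.e-04 -1.e+00] q [-0.11  0.36  1.69 -0.    1.09  1.38] F [-0.9  0.   0.2] open 0.0916 grip 0.0
  shift now cm [-7.13  8.56 18.11] turn rad -0.0044
  shift after turn cm [-7.19  8.54 18.1 ]
```

play_rows(motion=[1,-2.4,2.8,0,-0.011,1,-2.4,2.8,0,0,1,-2.4,2.85,0,0,1,0,0,4,0,1,0,0,4,0])

```text
time_s: 23.1
tool_pos: [0.5446, -0.1522, 0.1089]
tcp_rot: [3.136, 0.161, 0.008]
force: [1.4, 0.3, -0.3]
opening: 0.0919
gripper_force: 0.0
```

play_rows(motion=[1,0,0,4,0,1,0,0,0,0,1,0,0,0,0,1,0,0,0,0])

```text
time_s: 23.43
tool_pos: [0.5446, -0.1507, 0.0692]
tcp_rot: [3.137, 0.166, 0.001]
force: [0.2, -0.2, 0.3]
opening: 0.0915
gripper_force: 0.0
```

```bash
python3 t3.py; python3 -c "
from h import *
togo([.5425,-.1537,.005],5.8)"
```

```text
gold [ 0.54541745 -0.1563432   0.02506453] 287
[ 329   11   27   62 1533] 0.02303815128031253 ((654.5384521484375, -153.03857421875), (26.13544273376465, 12.10900592803955), 5.831973075866699) [[641.0, -148.0], [642.0, -160.0], [668.0, -158.0], [667.0, -146.0]]
[ 206   32   44   62 1536] 0.022937658175804107 ((638.995361328125, -100.11546325683594), (26.044662475585938, 12.186887741088867), 26.91681671142578) [[625.0, -101.0], [630.0, -111.0], [653.0, -100.0], [648.0, -89.0]]
[  229    77   126   210 10509] 0.023417436298982103 ((583.5501708984375, -137.02798461914062), (104.91177368164062, 59.883323669433594), 6.971705436706543) [[528.0, -114.0], [535.0, -173.0], [639.0, -160.0], [632.0, -101.0]]
t 23.4833 tcp [ 0.5453 -0.151   0.07  ] yaw 6.04 tilt [ 0.0027  0.001  -1.    ] q [-0.27  0.44  1.88  0.    0.82  1.19] F [-0.1 -0.2  0.2] open 0.0922 grip 0.0
  shift now cm [-0.28  0.32  6.4 ] turn rad 0.0113
  shift after turn cm [-0.26  0.33  6.4 ]
t 23.4833 tcp [ 0.5453 -0.151   0.07  ] yaw 6.04 tilt [ 0.0027  0.001  -1.    ] q [-0.27  0.44  1.88  0.    0.82  1.19] F [-0.1 -0.2  0.2] open 0.0922 grip 0.0
  shift now cm [-0.33  0.23  6.5 ] turn rad 0.0043
  shift after turn cm [-0.31  0.24  6.5 ]
```

play_rows(motion=[1,-0.25,0.45,0,0.004,1,0,0,3,0,1,0,0,3,0,1,0,0,0.4,0,0,0,0,0,0], force=40)

```text
time_s: 23.9
tool_pos: [0.541, -0.1559, 0.0039]
tcp_rot: [-3.137, -0.158, 0.002]
force: [-1.3, -0.4, 1.1]
opening: 0.0868
gripper_force: 0.0
```

play_rows(motion=[-0.2,0,0,0,0,-0.5,0,0,0,0,-0.5,0,0,0,0,-0.5,0,0,0,0,-0.5,0,0,0,0])

```text
time_s: 24.32
tool_pos: [0.5421, -0.1561, 0.0047]
tcp_rot: [3.137, 0.158, 0.002]
force: [0.5, -0.0, 0.2]
opening: 0.0543
gripper_force: 0.0
```

play_rows(motion=[-0.5,0,0,0,0,-0.5,0,0,0,0,-0.5,0,0,0,0,-0.5,0,0,0,0,-0.5,0,0,0,0])

```text
time_s: 24.73
tool_pos: [0.5416, -0.156, 0.0039]
tcp_rot: [-3.138, -0.158, 0.0]
force: [-0.6, 0.6, 1.1]
opening: 0.0276
gripper_force: 40.0
```

```bash
python3 t3.py
```

```text
gold [ 0.54511114 -0.15659169  0.02426594] 563
[ 144    0   64   66 2579] 0.021904037628025064 ((636.4194946289062, -101.68309783935547), (21.15728187561035, 12.504810333251953), 26.547080993652344) [[624.0, -101.0], [630.0, -112.0], [649.0, -103.0], [643.0, -91.0]]
[ 322    0   38   35 1180] 0.02180362600575944 ((645.4703369140625, -154.39422607421875), (9.004922866821289, 11.90511417388916), 5.5817437171936035) [[640.0, -149.0], [642.0, -161.0], [651.0, -160.0], [649.0, -148.0]]
[  175    38   221   313 22658] 0.02255044504762342 ((580.8870239257812, -146.06016540527344), (107.29048156738281, 61.241798400878906), 16.19614601135254) [[521.0, -132.0], [538.0, -190.0], [641.0, -161.0], [624.0, -102.0]]
t 24.7833 tcp [ 0.5415 -0.1559  0.0038] yaw 5.78 tilt [-2.e-04 -0.e+00 -1.e+00] q [-0.28  0.54  1.91 -0.    0.69  1.19] F [-0.5 -0.   1. ] open 0.0276 grip 40.0
  shift now cm [ 0.16 -0.13 -0.22] turn rad 0.0066
  shift after turn cm [ 0.16 -0.13 -0.22]
```

play_rows(motion=[-0.5,0,0,-1.5,0,-0.5,0,0,-4,0,-0.5,0,0,-4,0,-0.5,0,0,-4,0,-0.5,0,0,-3,0])

```text
time_s: 25.2
tool_pos: [0.5421, -0.1561, 0.1719]
tcp_rot: [3.137, 0.158, 0.003]
force: [1.5, -0.1, -1.9]
opening: 0.0275
gripper_force: 40.0
```

play_rows(motion=[-0.5,0,3.4,0,0,-0.5,0,3.4,0,0,-0.5,0,3.4,0,0,-0.5,0,3.4,0,0,-0.5,0,3.4,0,0])

```text
time_s: 25.62
tool_pos: [0.5584, -0.3265, 0.1687]
tcp_rot: [-3.137, -0.159, 0.0]
force: [0.7, 0.1, -0.3]
opening: 0.0279
gripper_force: 40.0
```

play_rows(motion=[-0.5,0,3.4,0,0,-0.5,0,3.4,0,0,-0.5,0,0,0,0.103,-0.5,0,0,0,0.103,-0.5,0,0,0,0])

```text
time_s: 26.03
tool_pos: [0.565, -0.3933, 0.1681]
tcp_rot: [-3.136, 0.174, 0.001]
force: [-0.1, 0.9, -0.5]
opening: 0.0274
gripper_force: 40.0
```

```bash
cat > tr.py <<'E'
from h import *
togo([.4077,-.393,.014],-6)
im,d,c=shot('wrist','wt');P=cloud(c,d);p,R,y,o=pose();T=(P-p)@R*1000
m=(T[...,2]<0)&(T[...,2]>-32)&(T[...,0]>20)&(T[...,0]<150)&(abs(T[...,1])<90)
q=T[m]; print('tongs tool frame',len(q),np.percentile(q,[1,50,99],axis=0).round(1).tolist() if len(q) else '')
for n in('top','scene'):
    dd=np.load('pics/%s0.npy'%n);ci=r.camera_info(n);Q=cloud(ci,dd);z=Q[...,2]
    s=(z>.014)&(z<.026)&(Q[...,0]>.33)&(Q[...,0]<.61)&(Q[...,1]<-.235)&(Q[...,1]>-.53)
    print(n,cv2.minAreaRect(np.float32(Q[s][:,:2]*1000)),s.sum())
E
python3 tr.py
```

```text
t 26.0333 tcp [ 0.565  -0.3933  0.1681] yaw -6.36 tilt [-1.e-03 -5.e-04 -1.e+00] q [-0.61  0.49  1.53  0.    1.12  1.07] F [-0.1  0.9 -0.5] open 0.0274 grip 40.0
  shift now cm [-15.62   1.72  15.42] turn rad -0.0062
  shift after turn cm [-15.65   1.61  15.41]
tongs tool frame 20039 [[21.0, -48.6, -19.9], [68.2, -13.7, -18.3], [107.4, 14.7, -3.8]]
top ((464.45068359375, -379.30206298828125), (231.55906677246094, 201.38047790527344), 84.1964111328125) 1074
scene ((466.5660705566406, -379.8114929199219), (235.91278076171875, 201.82215881347656), 84.62299346923828) 827
```

play_rows(motion=[-0.5,-3.8,0.4,0,0,-0.5,-3.8,0.4,0,0,-0.5,-3.8,0.4,0,0,-0.5,-3.8,0.4,0,0,-0.5,0,0,3,0])

```text
time_s: 26.5
tool_pos: [0.4094, -0.3936, 0.1431]
tcp_rot: [3.133, -0.16, 0.004]
force: [1.5, -1.3, -1.0]
opening: 0.028
gripper_force: 40.0
```

play_rows(motion=[-0.5,0,0,4,0,-0.5,0,0,4,0,-0.5,0,0,2.5,0,-0.5,0,0,0,0,-0.5,0,0,0,0])

```text
time_s: 26.92
tool_pos: [0.4121, -0.3917, 0.0332]
tcp_rot: [-3.136, 0.16, 0.003]
force: [-0.8, 0.2, -0.8]
opening: 0.0277
gripper_force: 40.0
```

```bash
python3 tr.py
```

```text
t 26.9167 tcp [ 0.4121 -0.3917  0.0332] yaw -5.86 tilt [-0.0023 -0.0018 -1.    ] q [-0.76  0.5   1.88  0.    0.76  0.91] F [-0.8  0.2 -0.8] open 0.0277 grip 40.0
  shift now cm [-0.42  0.18  1.92] turn rad 0.0025
  shift after turn cm [-0.43  0.18  1.92]
tongs tool frame 20053 [[20.9, -48.4, -20.1], [68.2, -13.6, -18.5], [107.4, 14.7, -3.7]]
top ((464.45068359375, -379.30206298828125), (231.55906677246094, 201.38047790527344), 84.1964111328125) 1074
scene ((466.5660705566406, -379.8114929199219), (235.91278076171875, 201.82215881347656), 84.62299346923828) 827
```

play_rows(motion=[-0.5,-0.2,0,0.9,0,-0.5,0,0,0.6,0,-0.5,0,0,0.4,0,-0.5,0,0,0.1,0,-0.5,0,0,0,0])

```text
time_s: 27.38
tool_pos: [0.4107, -0.3925, 0.0139]
tcp_rot: [-3.137, 0.165, 0.0]
force: [-0.4, 0.2, -0.4]
opening: 0.0277
gripper_force: 40.0
```

play_rows(motion=[-0.5,0,0,0,0,-0.5,0,0,0,0,-0.5,0,0,0,0])

```text
time_s: 27.63
tool_pos: [0.4109, -0.3927, 0.0141]
tcp_rot: [3.137, -0.165, 0.0]
force: [0.3, -0.1, -1.1]
opening: 0.0275
gripper_force: 40.0
```

play_rows(motion=[-0.5,0,0,0.1,0,-0.5,0,0,0.1,0,-0.5,0,0,0.05,0,-0.5,0,0,0,0,-0.5,0,0,0,0])

```text
time_s: 28.05
tool_pos: [0.4108, -0.3926, 0.0118]
tcp_rot: [3.137, -0.165, 0.0]
force: [-1.8, 1.7, 6.2]
opening: 0.0275
gripper_force: 40.0
```

play_rows(motion=[-0.5,0,0,0,0,-0.5,0,0,0,0])

```text
time_s: 28.22
tool_pos: [0.4108, -0.3926, 0.0118]
tcp_rot: [3.137, -0.165, 0.0]
force: [-1.1, 0.7, 5.9]
opening: 0.0279
gripper_force: 40.0
```

play_rows(motion=[-0.5,0,0,-0.05,0,-0.3,0,0,0,0,-0.2,0,0,0,0,0.2,0,0,0,0,0.2,0,0,0,0])

```text
time_s: 28.63
tool_pos: [0.4107, -0.3925, 0.0118]
tcp_rot: [-3.137, 0.165, 0.0]
force: [0.6, 0.5, 0.2]
opening: 0.048
gripper_force: 0.0
```

play_rows(motion=[0.2,0,0,0,0,0.2,0,0,-1,0,0.2,0,0,-2,0,0.2,0,0,-4,0,0.2,0,0,-4,0])

```text
time_s: 29.05
tool_pos: [0.4097, -0.3916, 0.1226]
tcp_rot: [-3.135, 0.165, 0.004]
force: [0.2, -0.4, 0.1]
opening: 0.0549
gripper_force: 0.0
```

play_rows(motion=[0.2,0,0,-4,0,0.2,-3,0,-2,0,0.2,-3,0,0,0,0.2,0,0,0,0,0.2,0,0,0,0])

```text
time_s: 29.47
tool_pos: [0.3502, -0.3862, 0.183]
tcp_rot: [3.136, -0.167, 0.001]
force: [1.1, 0.4, -0.5]
opening: 0.0548
gripper_force: 0.0
```

Run:
```python
from h import *
togo([.4,-.39,.2],-6)
def chk(n,d):
    c=r.camera_info(n);P=cloud(c,d);z=P[...,2];q=P[...,:2]-np.array([.465,-.3795]);t=np.radians(-5.6)
    a=q@[np.cos(t),np.sin(t)]*1000;b=q@[-np.sin(t),np.cos(t)]*1000
    s=(z>.0235)&(z<.04)&(abs(a)<110)&(abs(b)<125);print(n,s.sum(),'tongs tray x',np.percentile(a[s],[.5,99.5]),'y',np.percentile(b[s],[.5,99.5]),'z',np.percentile(z[s],[5,50,95]))
    f=s&(a>55); bb=b[f];print(' tips y groups',np.percentile(bb,[2,50,98]) if len(bb) else '', 'gap',np.histogram(bb,10)[0])
    q=P[...,:2]-np.array([.4637,.3774]);a=q@[.963,-.269];b=q@[.269,.963]
    m=(abs(a)<.1)&(abs(b)<.09)&(z>.06)&(z<.22);print(' lid',z[m].max(),np.polyfit(z[m],a[m],1))
    for nm,(x,y) in dict(glass=(.376,.138),cap=(.365,-.01),bottle=(.357,-.15)).items():
        w=(abs(P[...,0]-x)<.055)&(abs(P[...,1]-y)<.055)&(z>.03)&(z<.3); print(' ',nm,P[w].mean(0).round(3),w.sum())
for n in('top','scene'):
    d=r.get_image(n)[1]; print('NOW');chk(n,d);print('BEFORE');chk(n,np.load(f'pics/{n}0.npy'))
```

```text
t 29.4667 tcp [ 0.3502 -0.3862  0.183 ] yaw -6.11 tilt [ 1.e-03  8.e-04 -1.e+00] q [-0.84  0.23  1.89  0.    1.03  0.84] F [ 1.1  0.4 -0.5] open 0.0548 grip 0.0
  shift now cm [ 4.99 -0.15 -1.7 ] turn rad -0.0019
  shift after turn cm [ 4.99 -0.14 -1.7 ]
NOW
top 493 tongs tray x [-98.15829745  96.26768215] y [-109.61648586  113.74420687] z [0.02403319 0.02982326 0.03581339]
 tips y groups [-109.481331    -23.85889014  113.18865961] gap [ 7  2  6 35  3  1 18  1  3  9]
 lid 0.1889488784089448 [ 1.01524403 -0.15081189]
  glass [0.383 0.145 0.072] 357
  cap [ 0.365 -0.01   0.042] 316
  bottle [ 0.351 -0.145  0.187] 923
BEFORE
top 70 tongs tray x [-100.09044583   96.46072494] y [-111.55424916  115.38817637] z [0.02362011 0.02464325 0.0271306 ]
 tips y groups [-110.01917743   20.46992916  113.91145134] gap [5 3 3 0 0 2 2 1 2 7]
 lid 0.19114516393809344 [ 1.01337564 -0.15070013]
  glass [0.383 0.146 0.071] 368
  cap [ 0.365 -0.01   0.042] 312
  bottle [ 0.352 -0.145  0.186] 923
NOW
scene 413 tongs tray x [-57.79626019  72.54420092] y [-36.13418169  34.38092861] z [0.02478837 0.02990824 0.03
[... 281 characters left out ...]
t call last):
  File "<stdin>", line 13, in <module>
  File "<stdin>", line 6, in chk
    return _quantile_unchecked(
        a, q, axis, out, overwrite_input, method, keepdims, weights)
    return _ureduce(a,
                    func=_quantile_ureduce_func,
    ...<5 lines>...
                    overwrite_input=overwrite_input,
                    method=method)
    r = func(a, **kwargs)
    result = _quantile(arr,
                       quantiles=q,
    ...<2 lines>...
                       out=out,
                       weights=wgt)
    slices_having_nans = np.isnan(arr[-1, ...])
                                  ~~~^^^^^^^^^
IndexError: index -1 is out of bounds for axis 0 with size 0
```

The open tongs lie flat in the tray (x −58 to 73, y −36 to 34, still spread). The lid and the bystanders read unchanged, and the gripper is clear.

```bash
python3 -c "
from station import r
print(r.hand_in())"
```

```text
the job is handed in; nothing more can be done
None
```

The job is handed in: both locked tongs lie flat side by side in the cigar box, the open pair lies flat within the tray's rim, and the lid, bottle, glass and shaker cap measured unmoved. The coaster was not measured separately.

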